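# Set the slotted fence of the pen jig to its mark and clamp it

## Task

Slide the steel fence of the brass jig along its bolts, pushing the vermilion pen barrel ahead of it, until the pointer is in the red band and the barrel is fully home on the set screw inside the headstock, with the fence bearing lightly but firmly on it for a moment (3 to 12 N; harder chips the lacquer). Leave the fence there, up against the barrel, clamp it by turning the lever with the orange knob clockwise all the way to its stop, and let go. Leave the other things on the desk where they are.

Things in the scene. Friction and masses are not known exactly. Their poses are not given: they have to be found in the camera images.
- jig: Brass jig fixed to the desk: plate 310 (x) x 150 (y) x 14 mm; origin at the centre of its underside, z up, +x along the slide towards the headstock, an arch 50 mm wide and 60 mm high above the desk at x = 100 to 130 mm. V cradle at x = 25 to 95 mm. Studs at x = -60 mm, y = +34 mm (with the lever) and -34 mm (with a nut, top 28 mm above the desk) stand in the fence's slots.
- fence (a joint): Travel of the steel fence towards the headstock (jig +x), m: 0 fully back, limit 0.052; pointer at the middle of the mark at 0.041. Stays where left; dry friction resists with about 4 to 6 N. The barrel comes home, and stops the fence hard, somewhere between 0.036 and 0.046: past that the force on the barrel rises steeply (some 80 N per mm), so feel for it slowly.
- fence_back (a point): On the middle of the back (-x) face of the fence's upright, 54 mm above the desk, at jig x = joint value - 47 mm, y = 0. The upright is 12 mm thick (x), 50 mm wide (y), its top 70 mm above the desk; behind it lies the slotted foot, 85 mm long, 100 mm wide, top 20 mm above the desk.
- pointer (a point): Tip of the small black pointer on the fence's foot at its -y edge, 50 mm behind the fence's front face, 14 mm above the desk; moves with the fence; axes as the jig's.
- mark (a point): Middle of the inner end of the red band on the jig's plate, 14 mm long in x, in which the pointer must end: at x -44, y -60, z 14 mm in the jig's frame; axes as the jig's.
- barrel_center (a point): Centre of the loose vermilion lacquered pen barrel, 110 mm long and 13 mm in diameter, 22 g, its x along its axis, lying in the V cradle with its axis 29 mm above the desk, 4 to 21 mm short of home. It slides easily in the cradle (well under 1 N). Home: its far end rests on the set screw in the headstock.
- lever (a joint): Clamp lever angle, rad: 0 = loose, pointing along jig -x; grows clockwise seen from above; pi/2 = tight, against its stop, pointing along jig +y. Stays where it is left; it needs about 0.2 to 0.3 N m to turn, 4 to 5 N at the knob. The lever does not move with the fence and turning it does not push the fence.
- lever_knob (a point): Centre of the upright orange knob at the end of the clamp lever: a cylinder 14 mm in diameter, its top 68 mm above the desk, 62 mm from the lever's pivot; this point is 50 mm above the desk. The 8 mm thick lever arm joins it below, its top 38 mm above the desk.
- lever_pivot (a point): Point on the lever's vertical pivot axis: x -60, y 34, z 20 mm in the jig's frame; the hub is 20 mm in diameter, its top 36 mm above the desk.
- pen_rest: Bystander: hexagonal walnut pen rest, 100 mm long, 26 mm high; origin under its middle. Not to be moved.
- lapping_stone: Bystander: round white lapping stone, diameter 76 mm, 16 mm thick; origin at the centre of its underside. Not to be moved.
- jar: Bystander: closed jar with black cap, diameter 52 mm, 55 mm high; origin at the centre of its underside. Not to be moved.
- driver: Bystander: screwdriver with walnut handle, about 150 mm long, lying along its x. Not to be moved.
- loupe: Bystander: black eye loupe, diameter 40 mm, 34 mm high; origin at the centre of its underside. Not to be moved.
- nib_block: Bystander: walnut block 60 x 45 x 22 mm with six brass studs to 32 mm; origin at the centre of its underside. Not to be moved.
- headstock (a point): Mouth of the headstock on the axis of the cradle: x 100, y 0, z 29 mm in the jig's frame; axes as the jig's. Inside is the steel set screw that the barrel's end must rest on, 11 to 21 mm behind this point: its depth differs each time and is not measured.

How it is judged:
By the outcome, as a careful person would: the job done as asked, in the order asked, and still so for the second after the job is handed in, with the robot touching nothing.
It also fails if it takes over 72 s, if anything falls off the work surface, if the arm or the gripper's body presses on something with over 40 N, if the wrist force passes 120 N, or if a joint passes its speed limit or range.

## Robot

A 6-joint arm with a two-finger parallel gripper is mounted at the origin on the work surface. World frame = base frame: x ahead of the robot, y to its left, z up, the work surface at z = 0. Lengths are in m, angles in degrees, forces in N, time in s.
With the tool pointing down it reaches from about 0.25 to 0.725 m from the base axis. Payload 9.7 kg.
Tool frame: the origin (TCP) lies midway between the tips of the shut fingers; the grasp point (between the pads) lies 19 mm behind it; z points along the fingers, y is the direction in which the jaws open and shut (so a half turn about z gives the same grasp; the last joint's range is limited). The gripper opens to 85 mm and grips with 20 to 120 N. Pads are 22 mm wide; open, the fingers measure 114 mm over their backs; the gripper's body (76 mm by 85 mm) begins 54 mm behind the grasp point. The pads swing forward as they close: fully open they stand 13 mm farther back than shut.
Start: joints at [63.942, 4.979, 10.078, 95.1, 0, 90], TCP at [0.242, 0.494, 0.231] pointing down, gripper open.
Joint ranges: [-179.16, 179.16], [-48.56, 103.87], [-65.8, 70.77], [-126.05, 130.52], [-82.76, 87.17], [-180, 180]. Speed limits (degrees/s): [127.2, 127.2, 147.25, 180, 180, 180].

## Interface

Orientations are given as [roll, pitch, yaw] about the fixed x, y, z axes, in that order (R = Rz(yaw) Ry(pitch) Rx(roll)).
In Python, from workcell import bot, camera, recognise gives the robot as it stands. The module is installed in compiled form; this text tells all that it offers.
- The arm moves only by the tool apply_moves, never from a script. Its argument "targets" is one flat list of numbers, 7 for each row, row after row: the shift along the world's x, y, z in units of 30 mm (1.0 is 30 mm), then the turn, a rotation vector about the world's x, y, z in units of 6 degrees (1.0 is 6 degrees), then the opening, from 0 (shut) to 1 (fully open). A call has 1 to 5 rows; each row is the pose to reach, as a shift and turn from the pose commanded when the call began; what a row does not reach only later rows make up. A row lasts 1/10 s, in which the tool goes at most 50 mm and 8.59 degrees, less where a joint would pass 70% of its speed; a pose out of reach is approached as far as the arm can. A call with a gripper value outside its range is refused whole. The fingers move at their own pace and stop on an object; "newtons" is the grip in N (left out, the last holds). Time passes only in rows, so rows that repeat a pose let the fingers close. It gives the time, the measured TCP pose, the force and the opening at its end, in the units of the state.
- bot.get_obs(): the state, without advancing time (a new reading comes with each control period).
- camera(name): name is "side" or "top"; returns a dict with "img" (480x640x3 uint8, red, green, blue), "intrinsics" (3x3 intrinsics, pixels), "origin" and "rotation" of the camera in the world. Camera axes: x right, y up, looking along -z (the intrinsics and any distortion apply to the point x, -y, -z); pixel columns grow to the right and rows downward; lengths in m; the calibration is good to about 2 mm. A picture is of the moment at which its call begins. There is no depth.
- bot.job_done(): hands the job in, once; it reports no verdict.
Trained networks look in the newest picture that a camera, given by its name, has taken for a name from the list of things; names that differ only in an ending like _2 or _b are one class to them, and where a whole thing is asked for, a point or a joint stands for the part that bears it (a point fixed in the world has none). Each returns a list of dicts, best first, with "conf" (0 to 1); they miss things now and then, are a little off and sometimes report something else, mostly with a low value. They report only what shows in the picture. A call takes as long as a camera call.
- recognise(query, camera): "box" ([left, top, right, bottom] in pixels, round what is visible of it).
The state is a dict: "time": time; "q": joint angles; "qd": joint speeds; "joint_efforts": joint torques, N m; "ee_pos": TCP position; "tcp_rot": TCP orientation; "wrist_force": force on the tool from outside, world axes, zero at the start; "torque": the same for the moment, N m; "opening": finger opening in m.
Only numpy, scipy, OpenCV 4.12 (cv2) and the standard library are available. Lean on these libraries where they do the work, as an engineer would, in place of code of your own. Each camera call takes 0.05 s, during which the arm holds its last target.

## Working session

There is one attempt and no reset: what is moved stays moved. The work goes in short steps, Python scripts to look and compute and a tool call to move; the robot and the scene stay as the last step left them, time stands still between calls to the robot, and variables do not carry over. Pictures are saved under pics/ and viewed, and the job is handed in when it is done.

Besides the shell and the picture viewer there is one more tool, called after "Emit:" as name(argument=value, ...), one argument or row to a line, values as JSON. apply_moves: Moves the arm, as the interface text tells. Its arguments: {"type":"object","properties":{"targets":{"type":"array"},"newtons":{"type":"number"}},"required":["targets"]}

```bash
mkdir -p pics; cat > h.py <<'E'
import numpy as np, cv2
from workcell import bot, camera, recognise
def snap(n,f):
    c=camera(n); cv2.imwrite('pics/'+f,c['img'][:,:,::-1]); np.savez('cam_'+n+'.npz',**{k:c[k] for k in ('intrinsics','origin','rotation')}); return c
def proj(c,p):
    p=np.atleast_2d(p); q=(p-np.array(c['origin']))@np.array(c['rotation']); q=q*[1,-1,-1]; u=q@np.array(c['intrinsics']).T; return u[:,:2]/u[:,2:]
def ray(c,uv,z):
    d=np.linalg.inv(c['intrinsics'])@np.array([uv[0],uv[1],1.]); d=np.array(c['rotation'])@(d*[1,-1,-1]); o=np.array(c['origin']); return o+d*(z-o[2])/d[2]
E
python3 - <<'E'
from h import *
o=bot.get_obs(); print({k:np.round(v,3).tolist() for k,v in o.items()})
for n in ('top','side'):
    c=snap(n,n+'1.png'); print(n,[k for k in c],np.round(c['intrinsics'],1).tolist(),np.round(c['origin'],3),np.round(c['rotation'],3).tolist())
    for q in ('jig','fence','lever_knob','lever','barrel_center','pointer','mark'):
        print(q,[(np.round(r['box'],1).tolist(),round(r['conf'],2)) for r in recognise(q,n)[:2]])
E
```

```text
{'time': 0.0, 'q': [63.944, 5.01, 10.035, 95.098, 0.0, 90.0], 'qd': [-0.07, -0.061, -0.004, -0.009, 0.112, 0.05], 'joint_efforts': [0.004, -52.039, 46.479, 0.017, 0.0, 0.0], 'ee_pos': [0.241, 0.494, 0.231], 'tcp_rot': [-179.927, -0.0, 153.943], 'wrist_force': [0.019, 0.051, -0.063], 'torque': [-0.01, -0.021, -0.039], 'opening': 0.085}
top ['img', 'intrinsics', 'origin', 'rotation'] [[563.1, 0.0, 325.4], [0.0, 563.1, 235.0], [0.0, 0.0, 1.0]] [0.376 0.03  1.364] [9.779, -1.033, -91.61]
jig [([272.2, 206.1, 403.4, 284.0], 0.57)]
fence [([347.8, 229.2, 392.7, 273.4], 0.67)]
lever_knob [([358.5, 260.3, 388.7, 276.8], 0.64)]
lever [([357.0, 258.3, 388.7, 279.4], 0.74)]
barrel_center [([301.0, 236.8, 338.9, 245.6], 0.5)]
pointer [([349.4, 230.4, 392.2, 270.2], 0.6)]
mark [([271.5, 207.5, 403.1, 288.3], 0.61)]
side ['img', 'intrinsics', 'origin', 'rotation'] [[483.6, 0.0, 321.9], [0.0, 483.6, 231.2], [0.0, 0.0, 1.0]] [0.508 0.733 0.898] [41.173, 0.688, -174.287]
jig [([308.8, 194.5, 352.0, 228.9], 0.68), ([274.3, 187.0, 368.8, 299.9], 0.64)]
fence [([308.7, 193.1, 356.8, 228.5], 0.69), ([240.8, 362.2, 264.4, 388.8], 0.15)]
lever_knob [([343.1, 188.4, 362.1, 218.4], 0.63)]
lever [([339.5, 187.9, 364.3, 217.9], 0.58), ([315.0, 228.8, 328.1, 252.6], 0.21)]
barrel_center [([315.5, 227.9, 332.1, 254.1], 0.5)]
pointer [([311.5, 195.5, 356.0, 227.9], 0.76)]
mark []
```

```bash
python3 - <<'E'
import cv2
a=cv2.imread('pics/top1.png'); b=cv2.imread('pics/side1.png')
cv2.imwrite('pics/topz.png',cv2.resize(a[190:300,255:415],None,fx=5,fy=5,interpolation=cv2.INTER_CUBIC))
cv2.imwrite('pics/sidez.png',cv2.resize(b[170:310,250:390],None,fx=4.2,fy=4.2,interpolation=cv2.INTER_CUBIC))
E
```

```text
(no output)
```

View pics/top1.png

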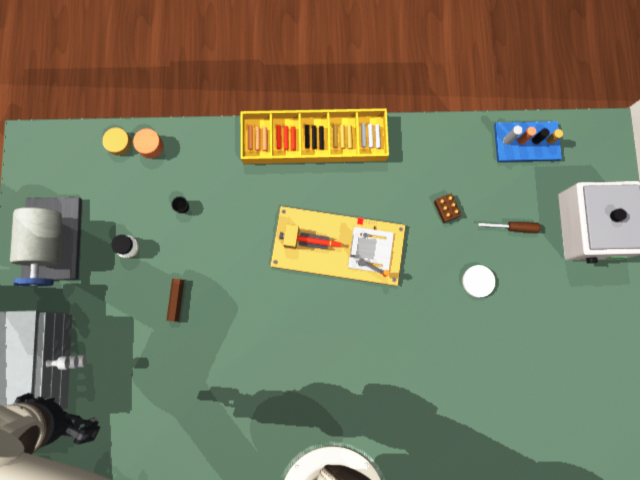

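View pics/topz.png

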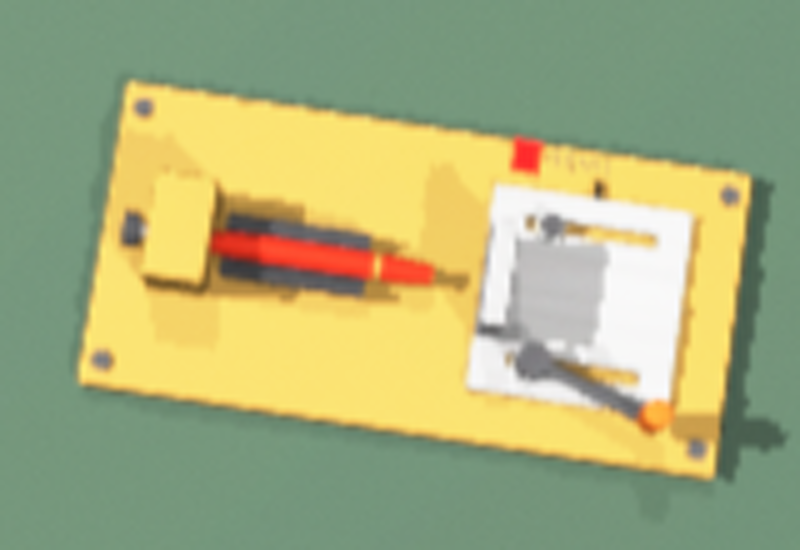

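View pics/sidez.png

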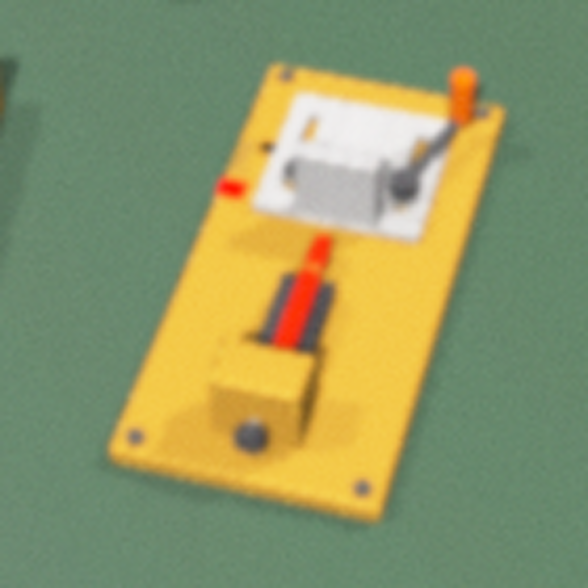

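View pics/side1.png

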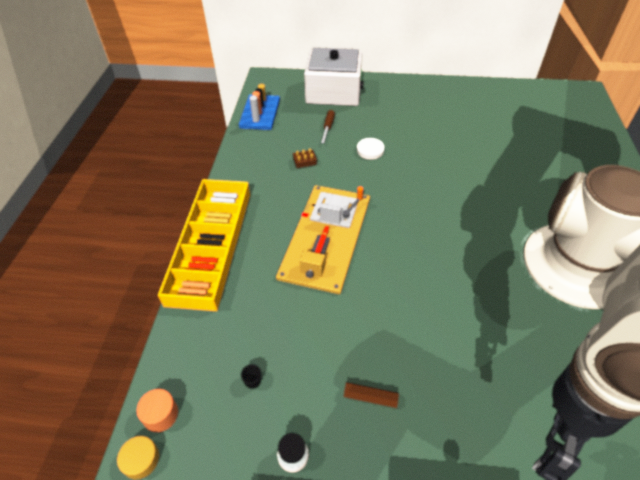

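```bash
sed -i '1a from scipy.spatial.transform import Rotation as Rn' h.py
cat > h.py <<'E'
import numpy as np, cv2
from scipy.spatial.transform import Rotation as Rn
from workcell import bot, camera, recognise
def Rc(c): return Rn.from_euler('xyz',c['rotation'],degrees=True).as_matrix()
def snap(n,f):
    c=camera(n); cv2.imwrite('pics/'+f,c['img'][:,:,::-1]); np.savez('cam_'+n+'.npz',**{k:c[k] for k in ('intrinsics','origin','rotation')}); return c
def load(n): return np.load('cam_'+n+'.npz')
def proj(c,p):
    p=np.atleast_2d(p); q=(p-np.array(c['origin']))@Rc(c); q=q*[1,-1,-1]; u=q@np.array(c['intrinsics']).T; return u[:,:2]/u[:,2:]
def ray(c,uv,z):
    d=np.linalg.inv(c['intrinsics'])@np.array([uv[0],uv[1],1.]); d=Rc(c)@(d*[1,-1,-1]); o=np.array(c['origin']); return o+d*(z-o[2])/d[2]
def jw(J,p):
    p=np.atleast_2d(p); x,y,a=J; c,s=np.cos(a),np.sin(a); return np.c_[x+c*p[:,0]-s*p[:,1],y+s*p[:,0]+c*p[:,1],p[:,2]]
E
python3 - <<'E'
from h import *
from scipy.optimize import least_squares
P=np.array([[155,-75,14],[-155,-75,14],[-155,75,14],[155,75,14]])/1e3
T=np.array([[128,82],[750,175],[715,480],[80,383]])/5+[255,190]
S=np.array([[110,460],[275,65],[505,105],[380,520]])/4.2+[250,170]
t,s=load('top'),load('side')
for nm,cs in (('top',[(t,T)]),('side',[(s,S)]),('both',[(t,T),(s,S)])):
    f=lambda J:np.concatenate([(proj(c,jw(J,P))-U).ravel() for c,U in cs])
    r=least_squares(f,[0.35,0.05,1.4]); print(nm,np.round(r.x[:2]*1e3,1),np.degrees(r.x[2]).round(2),np.round(r.fun,1))
J=r.x; np.save('J.npy',J)
# lever and fence
for nm,uv,z in (('knob',(655/5+255,414/5+190),.068),('hub',(537/5+255,360/5+190),.036),('ptr',(600/5+255,188/5+190),.014),('upr_back',(605/5+255,298/5+190),.070),('upr_front',(515/5+255,290/5+190),.07),('barrel end',(435/5+255,273/5+190),.029)):
    w=ray(t,uv,z); d=w[:2]-J[:2]; c,sn=np.cos(J[2]),np.sin(J[2]); print(nm,np.round(w*1e3,1),'jig',np.round([1e3*(c*d[0]+sn*d[1]),1e3*(-sn*d[0]+c*d[1])],1))
E
```

```text
top [581.2 -32.5] 79.97 [-0.1  0.1  0.7  0.1  0.  -0.3 -0.5  0.1]
side [583.5 -25.2] 80.03 [-0.1 -1.  -0.7  0.6  0.2  1.4  0.6 -0.6]
both [582.5 -29.7] 79.98 [-1.3 -0.4 -0.5 -0.4 -1.2 -0.7 -1.7 -0.4  0.6 -2.6 -0.1 -0.5  0.7  0.3
  1.1 -2.2]
knob [ 506.9 -137.6   68. ] jig [-119.4   55.6]
hub [537.3 -86.7  36. ] jig [-64.   34.5]
ptr [ 623.7 -122.8   14. ] jig [-84.5 -56.8]
upr_back [ 561.4 -116.5   70. ] jig [-89.2   5.6]
upr_front [566.2 -74.8  70. ] jig [-47.2   8.2]
barrel end [581.4 -40.   29. ] jig [-10.3  -0.8]
```

```bash
python3 - <<'E'
from h import *
from scipy.optimize import least_squares
P=np.array([[155,-75],[-155,-75],[-155,75],[155,75]])/1e3
res={}
for n,box in (('top',(262,195,412,295)),('side',(265,178,382,305))):
    im=cv2.imread('pics/%s1.png'%n); l,t,r,b=box
    hsv=cv2.cvtColor(im,cv2.COLOR_BGR2HSV)
    # greenness vs yellow/other: use R-G channel signal
    sc=8; roi=cv2.resize(im[t:b,l:r].astype(np.float32),None,fx=sc,fy=sc,interpolation=cv2.INTER_CUBIC)
    d=roi[:,:,2]-roi[:,:,0]
    m=(d>40).astype(np.uint8)
    if n=='side':pass
    cn,_=cv2.findContours(m,cv2.RETR_EXTERNAL,cv2.CHAIN_APPROX_NONE); c=max(cn,key=cv2.contourArea)
    c=cv2.convexHull(c); 
    v=roi.clip(0,255).astype(np.uint8).copy(); cv2.drawContours(v,[c],-1,(255,0,0),2)
    cv2.imwrite('pics/%s_ct.png'%n,cv2.resize(v,None,fx=.6,fy=.6))
    ap=cv2.approxPolyN(c,4,ensure_convex=True).reshape(-1,2) if hasattr(cv2,'approxPolyN') else None
    print(n,((ap+.5)/sc-.5+[l,t]).round(1).tolist())
E
```

```text
top [[405.7, 223.2], [397.8, 286.2], [269.2, 266.7], [279.6, 205.2]]
side [[374.2, 185.2], [340.1, 295.1], [273.1, 279.6], [312.6, 184.3]]
```

View pics/side_ct.png

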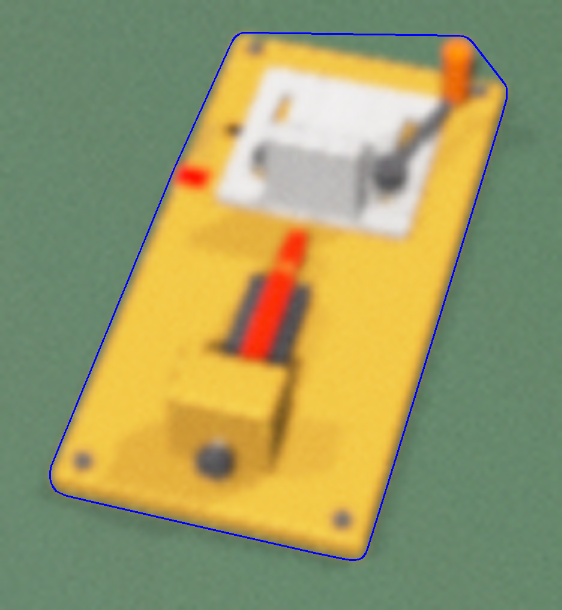

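View pics/top_ct.png

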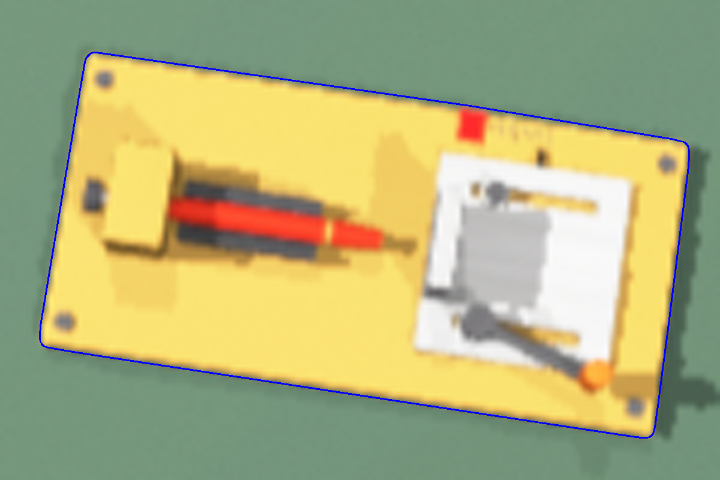

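```bash
python3 - <<'E'
from h import *
from scipy.optimize import least_squares
P=np.array([[155,-75,14],[-155,-75,14],[-155,75,14],[155,75,14]])/1e3
PS=P.copy(); PS[0,2]=PS[3,2]=0
T=np.array([[279.6,205.2],[405.7,223.2],[397.8,286.2],[269.2,266.7]])
S=np.array([[110,460],[275,65],[505,105],[380,520]])/4.2+[249.5,169.5]; S[0]=[273.4,279.2];S[3]=[340.5,295]
t,s=load('top'),load('side')
for nm,cs in (('top',[(t,T,P)]),('side',[(s,S,PS)]),('both',[(t,T,P),(s,S,PS)])):
    f=lambda J:np.concatenate([(proj(c,jw(J,p))-U).ravel() for c,U,p in cs])
    r=least_squares(f,[0.35,0.05,1.4]); print(nm,np.round(r.x[:2]*1e3,1),np.degrees(r.x[2]).round(2),np.round(r.fun,1))
J=r.x; np.save('J.npy',J)
for n,c,off,sc in (('topz',t,(255,190),5),('sidez',s,(250,170),4.2)):
    im=cv2.imread('pics/%s.png'%n)
    pts=np.array([[-60,34,36],[-60,-34,28],[-44,-60,14],[100,0,29]]+[[x,y,60] for x in (100,130) for y in (-25,25)])/1e3
    k=np.radians(160); a=np.array([[-60-62*np.cos(th),34+62*np.sin(th),z] for th in np.radians([20,23]) for z in (68,38)])/1e3
    fj=np.array([[x,y,70] for x in (-47,-35) for y in (-25,25)])/1e3
    for p,col in ((pts,(255,0,0)),(a,(0,255,0)),(fj,(255,0,255)),(P,(255,255,0))):
        for u in (proj(c,jw(J,p))+.5-off)*sc: cv2.circle(im,tuple(int(v) for v in u),3,col,-1)
    cv2.imwrite('pics/%s_o.png'%n,im)
E
```

```text
top [582.9 -31.1] 80.04 [ 0.2  0.7 -0.7  1.2 -0.3 -1.2  0.7 -0.6]
side [586.4 -30.9] 79.47 [ 1.8  0.4 -0.5 -0.5  0.1  0.6 -1.5 -0.3]
both [584.7 -31. ] 79.73 [ 0.4 -0.3 -0.6  0.8 -0.6 -1.6  0.6 -1.7  2.8  0.6 -0.1 -0.5  0.6  0.5
 -0.4 -0.4]
```

View pics/topz_o.png

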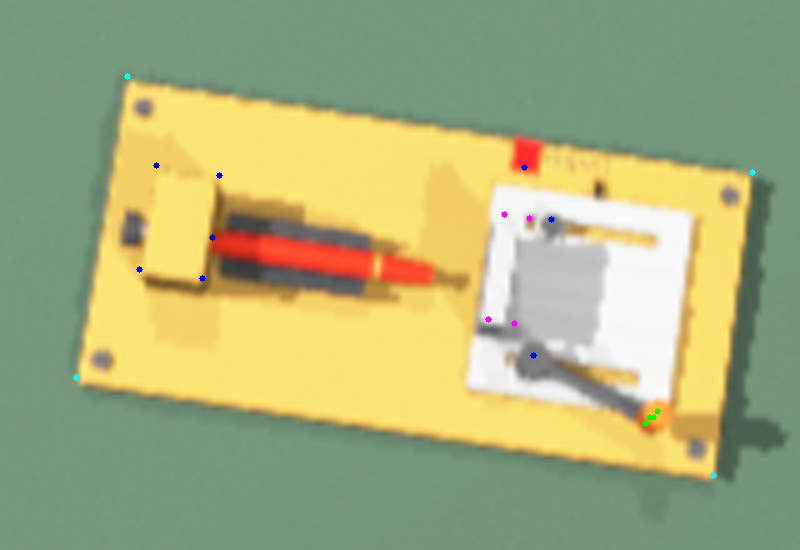

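View pics/sidez_o.png

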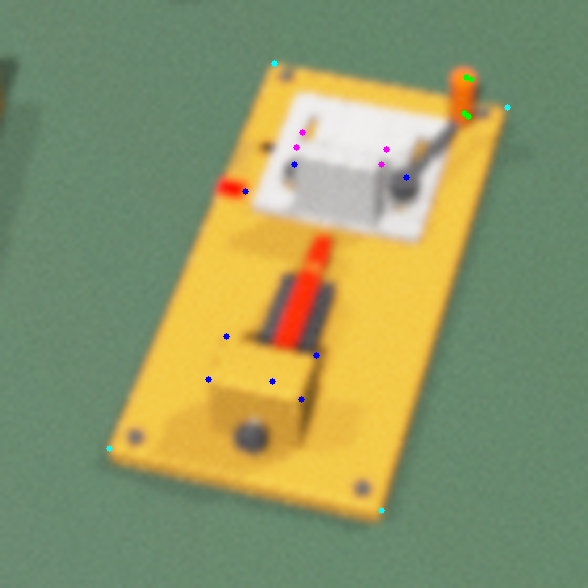

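Emit:
apply_moves(
  targets=[0.73,-1.33,0,0,0,-1.24,0,1.47,-2.67,0,0,0,-2.47,0,2.2,-4.0,0,0,0,-3.7,0,2.93,-5.33,0,0,0,-4.95,0,3.67,-6.67,0,0,0,-6.2,0],
)

```text
time: 1.3
ee_pos: [0.3522, 0.2924, 0.2314]
tcp_rot: [180.0, -0.0, 116.5]
wrist_force: [0.9, 0.6, -0.5]
opening: 0.0121
```

Emit:
apply_moves(
  targets=[0.73,-1.33,0,0,0,-1.24,0,1.47,-2.67,0,0,0,-2.47,0,2.2,-4.0,0,0,0,-3.7,0,2.93,-5.33,0,0,0,-4.95,0,3.67,-6.67,0,0,0,-6.2,0],
)

```text
time: 1.8
ee_pos: [0.4624, 0.0921, 0.2315]
tcp_rot: [180.0, -0.0, 79.2]
wrist_force: [0.8, 0.4, -0.3]
opening: 0.0002
```

Emit:
apply_moves(
  targets=[0.9,-1.7,0,0,0,0,0,1.8,-3.4,0,0,0,0,0,2.7,-5.1,-1.0,0,0,0,0,3.6,-6.73,-2.3,0,0,0,0,3.6,-6.73,-3.5,0,0,0,0],
)

```text
time: 2.3
ee_pos: [0.5659, -0.1002, 0.1456]
tcp_rot: [179.7, 0.0, 79.4]
wrist_force: [1.4, 0.1, -0.4]
opening: -0.0002
```

```bash
python3 - <<'E'
from h import *
J=np.load('J.npy'); o=bot.get_obs(); print(o['time'],np.round(o['ee_pos'],4),np.round(o['wrist_force'],2))
d=np.array(o['ee_pos'])[:2]-J[:2]; print('jig',np.cos(J[2])*d[0]+np.sin(J[2])*d[1],-np.sin(J[2])*d[0]+np.cos(J[2])*d[1])
t=snap('top','t2.png'); s=snap('side','s2.png')
for n,c,(l,tp,r,b),sc in (('t2',t,(255,180,415,300),4),('s2',s,(265,130,405,270),4)):
    im=c['img'][tp:b,l:r,::-1]; im=cv2.resize(im,None,fx=sc,fy=sc,interpolation=cv2.INTER_CUBIC)
    u=(proj(c,o['ee_pos'])[0]+.5-[l,tp])*sc; cv2.circle(im,tuple(int(v) for v in u),3,(255,0,255),-1); print(u)
    cv2.imwrite('pics/%sz.png'%n,im)
E
```

```text
2.3 [ 0.5659 -0.1002  0.1456] [ 1.45  0.13 -0.43]
jig -0.07143486948071841 0.006142725746287606
[470.62836255 253.04923094]
[289.86545958 175.11386504]
```

View pics/t2z.png

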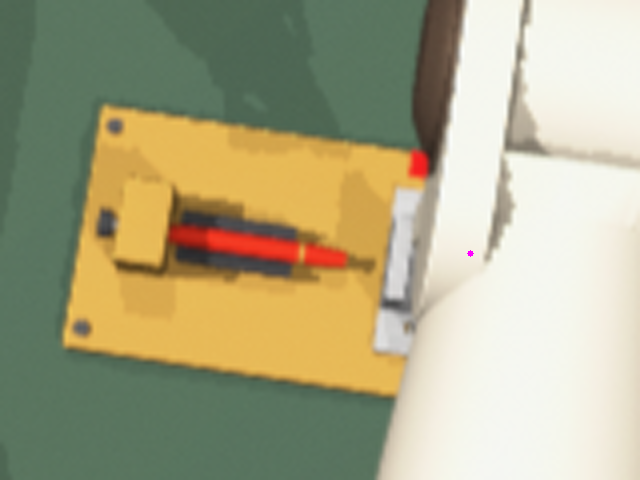

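View pics/s2z.png

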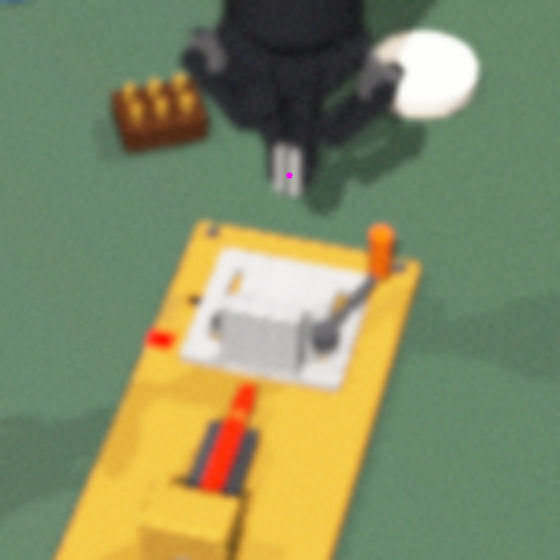

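```bash
python3 - <<'E'
from h import *
J=np.load('J.npy'); o=bot.get_obs(); print(o['time'],np.round(o['ee_pos'],4),np.round(o['wrist_force'],2))
d=np.array(o['ee_pos'])[:2]-J[:2]; print('jig',np.cos(J[2])*d[0]+np.sin(J[2])*d[1],-np.sin(J[2])*d[0]+np.cos(J[2])*d[1])
s=snap('side','s3.png')
for n,c,(l,tp,r,b),sc in (('s3',s,(265,140,385,260),5),):
    im=c['img'][tp:b,l:r,::-1]; im=cv2.resize(im,None,fx=sc,fy=sc,interpolation=cv2.INTER_CUBIC)
    u=(proj(c,o['ee_pos'])[0]+.5-[l,tp])*sc; cv2.circle(im,tuple(int(v) for v in u),3,(255,0,255),-1); print(u)
    for f in (0,.005):
      for p in np.array([[-47,-25,70],[-47,25,70],[-35,-25,70],[-35,25,70],[-35,-25,20],[-35,25,20]])/1e3:
        u=(proj(c,jw(J,p+[f,0,0]))[0]+.5-[l,tp])*sc; cv2.circle(im,tuple(int(v) for v in u),2,(255,0,0) if f else (0,160,0),-1)
    cv2.imwrite('pics/%sz.png'%n,im)
E
```

```text
2.4 [ 0.5625 -0.0998  0.1384] [-1.17  0.57 -1.44]
jig -0.07160288344593292 0.009571999223317727
[369.40126571 181.67088689]
```

View pics/s3z.png

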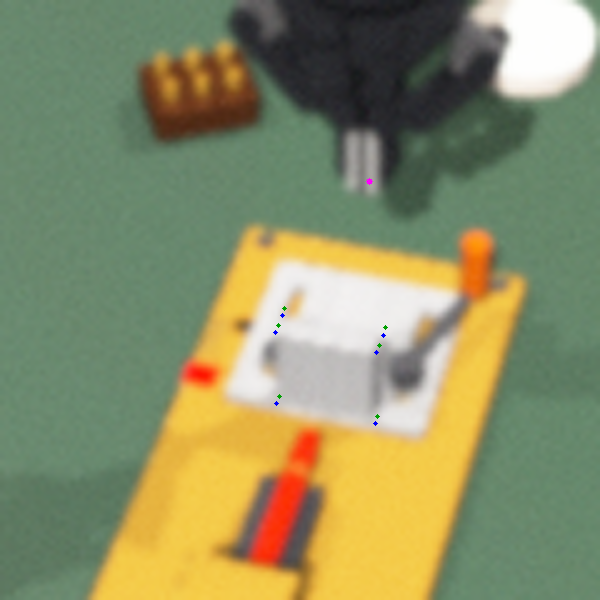

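Emit:
apply_moves(
  targets=[0,0,0,0,0,0,0,0,0,0,0,0,0,0],
)

```text
time: 2.65
ee_pos: [0.5644, -0.0965, 0.1468]
tcp_rot: [179.8, -0.0, 79.6]
wrist_force: [-0.6, 0.4, -0.4]
opening: 0.0001
```

Emit:
apply_moves(
  targets=[0.23,-0.28,-0.7,0,0,0,0,0.23,-0.28,-1.5,0,0,0,0,0.23,-0.28,-2.4,0,0,0,0,0.23,-0.28,-3.1,0,0,0,0,0.23,-0.28,-3.4,0,0,0,0],
)

```text
time: 3.15
ee_pos: [0.5705, -0.1046, 0.0424]
tcp_rot: [-180.0, -0.0, 79.6]
wrist_force: [-0.2, -0.1, 0.1]
opening: 0.0003
```

Emit:
apply_moves(
  targets=[0,0,0,0,0,0,0,0,0,0,0,0,0,0,0,0,0,0,0,0,0],
)

```text
time: 3.45
ee_pos: [0.5718, -0.1056, 0.0446]
tcp_rot: [179.9, -0.0, 79.6]
wrist_force: [-0.6, -0.0, 0.1]
opening: 0.0001
```

```bash
cat > look.py <<'E'
from h import *
import sys
J=np.load('J.npy'); o=bot.get_obs(); print(o['time'],np.round(o['ee_pos'],4),np.round(o['wrist_force'],2))
d=np.array(o['ee_pos'])[:2]-J[:2]; print('jig',np.cos(J[2])*d[0]+np.sin(J[2])*d[1],-np.sin(J[2])*d[0]+np.cos(J[2])*d[1])
n=sys.argv[1]; s=snap('side',n+'.png'); l,tp,r,b=265,140,385,260; sc=5
cv2.imwrite('pics/%sz.png'%n,cv2.resize(s['img'][tp:b,l:r,::-1],None,fx=sc,fy=sc,interpolation=cv2.INTER_CUBIC))
E
python3 look.py s4
```

```text
3.45 [ 0.5718 -0.1056  0.0446] [-0.6  -0.02  0.09]
jig -0.07569674860540873 -0.0005612094668867428
```

View pics/s4z.png

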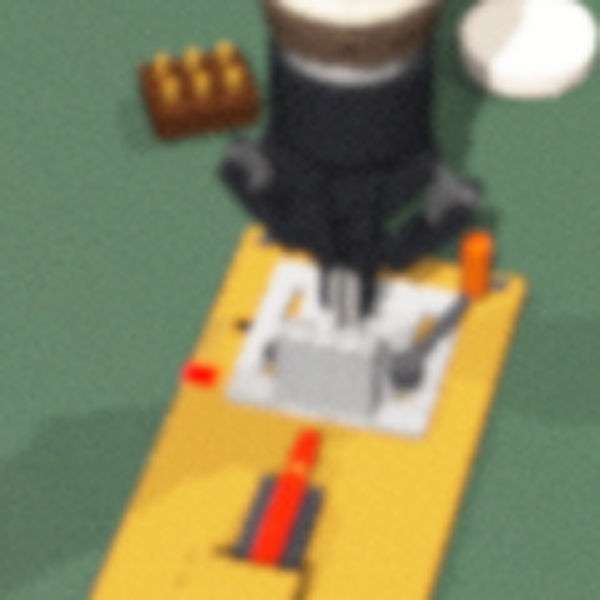

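Emit:
apply_moves(
  targets=[0.03,0.16,0,0,0,0,0,0.06,0.33,0,0,0,0,0,0.08,0.43,0,0,0,0,0,0.09,0.49,0,0,0,0,0,0.1,0.54,0,0,0,0,0],
)

```text
time: 4.0
ee_pos: [0.5738, -0.0891, 0.0427]
tcp_rot: [-180.0, 0.0, 79.6]
wrist_force: [-0.1, -0.1, -0.2]
opening: -0.0
```

Emit:
apply_moves(
  targets=[0.01,0.05,0,0,0,0,0,0.02,0.1,0,0,0,0,0,0.03,0.15,0,0,0,0,0,0.04,0.2,0,0,0,0,0,0.05,0.25,0,0,0,0,0],
)

```text
time: 4.5
ee_pos: [0.5752, -0.0825, 0.0428]
tcp_rot: [-180.0, 0.1, 79.5]
wrist_force: [-2.7, -4.8, 0.5]
opening: -0.0001
```

Emit:
apply_moves(
  targets=[0.015,0.08,0,0,0,0,0,0.03,0.16,0,0,0,0,0,0.045,0.24,0,0,0,0,0,0.06,0.32,0,0,0,0,0,0.075,0.4,0,0,0,0,0],
)

```text
time: 5.0
ee_pos: [0.5774, -0.0705, 0.0428]
tcp_rot: [-180.0, 0.1, 79.5]
wrist_force: [-1.6, -4.5, 1.0]
opening: 0.0003
```

Emit:
apply_moves(
  targets=[0.015,0.07,0,0,0,0,0,0.025,0.14,0,0,0,0,0,0.04,0.21,0,0,0,0,0,0.05,0.28,0,0,0,0,0,0.06,0.33,0,0,0,0,0],
)

```text
time: 5.5
ee_pos: [0.5791, -0.0605, 0.0427]
tcp_rot: [-180.0, 0.1, 79.5]
wrist_force: [-1.7, -4.8, 1.8]
opening: -0.0001
```

```bash
python3 look.py s5
```

```text
5.5 [ 0.5791 -0.0605  0.0427] [-1.72 -4.78  1.78]
jig -0.030014094572743705 0.0002513925967230291
```

View pics/s5z.png

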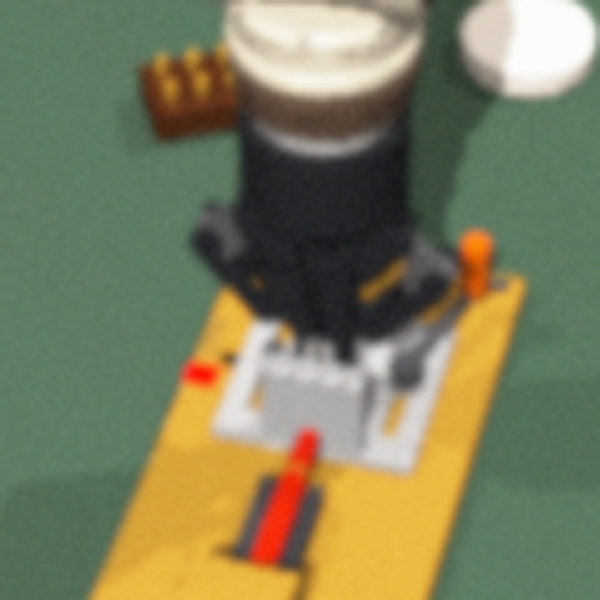

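Emit:
apply_moves(
  targets=[0,0,0,0,0,0,0,0,0,0,0,0,0,0],
)

```text
time: 5.75
ee_pos: [0.5792, -0.0603, 0.0428]
tcp_rot: [-180.0, 0.0, 79.5]
wrist_force: [-3.5, -4.9, 1.2]
opening: 0.0004
```

Emit:
apply_moves(
  targets=[0.005,0.03,0,0,0,0,0,0.01,0.06,0,0,0,0,0,0.016,0.09,0,0,0,0,0,0.02,0.11,0,0,0,0,0,0.022,0.13,0,0,0,0,0],
)

```text
time: 6.25
ee_pos: [0.5798, -0.0564, 0.0427]
tcp_rot: [-180.0, 0.0, 79.5]
wrist_force: [-1.9, -4.9, 1.9]
opening: 0.0001
```

Emit:
apply_moves(
  targets=[0,0,0,0,0,0,0,0,0,0,0,0,0,0],
)

```text
time: 6.45
ee_pos: [0.5799, -0.0564, 0.0428]
tcp_rot: [-180.0, 0.0, 79.5]
wrist_force: [-3.1, -4.1, 1.2]
opening: -0.0002
```

Emit:
apply_moves(
  targets=[0.002,0.01,0,0,0,0,0,0.004,0.02,0,0,0,0,0,0.006,0.03,0,0,0,0,0],
)

```text
time: 6.75
ee_pos: [0.58, -0.0555, 0.0427]
tcp_rot: [-180.0, 0.0, 79.5]
wrist_force: [-2.4, -3.9, 0.9]
opening: -0.0007
```

Emit:
apply_moves(
  targets=[0.002,0.01,0,0,0,0,0,0.004,0.02,0,0,0,0,0],
)

```text
time: 6.95
ee_pos: [0.5801, -0.0549, 0.0427]
tcp_rot: [-180.0, 0.0, 79.5]
wrist_force: [-2.1, -4.7, 1.2]
opening: -0.0001
```

Emit:
apply_moves(
  targets=[0.002,0.01,0,0,0,0,0,0.004,0.02,0,0,0,0,0],
)

```text
time: 7.15
ee_pos: [0.5802, -0.0543, 0.0428]
tcp_rot: [-180.0, 0.0, 79.5]
wrist_force: [-2.2, -4.8, 1.5]
opening: -0.0003
```

Emit:
apply_moves(
  targets=[0.002,0.01,0,0,0,0,0,0.004,0.02,0,0,0,0,0],
)

```text
time: 7.35
ee_pos: [0.5803, -0.0537, 0.0427]
tcp_rot: [-180.0, 0.0, 79.5]
wrist_force: [-3.0, -5.5, 1.2]
opening: -0.0003
```

```bash
python3 look.py s6
```

```text
7.35 [ 0.5803 -0.0537  0.0427] [-3.01 -5.49  1.22]
jig -0.02313448837776113 0.0002642155309426769
```

View pics/s6z.png

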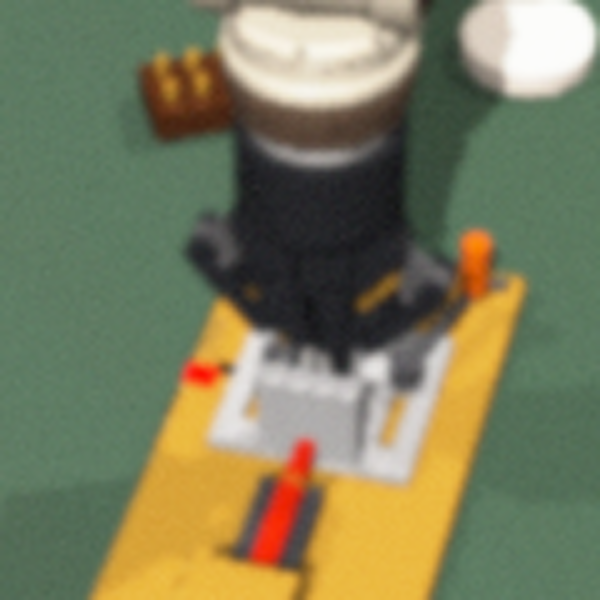

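Emit:
apply_moves(
  targets=[0.002,0.01,0,0,0,0,0,0.004,0.02,0,0,0,0,0],
)

```text
time: 7.6
ee_pos: [0.5804, -0.0531, 0.0427]
tcp_rot: [-180.0, 0.0, 79.5]
wrist_force: [-3.3, -4.3, 2.3]
opening: -0.0
```

Emit:
apply_moves(
  targets=[0.002,0.01,0,0,0,0,0,0.003,0.017,0,0,0,0,0],
)

```text
time: 7.8
ee_pos: [0.5805, -0.0526, 0.0428]
tcp_rot: [-180.0, 0.0, 79.5]
wrist_force: [-2.8, -4.1, 1.3]
opening: 0.0005
```

Emit:
apply_moves(
  targets=[0.002,0.01,0,0,0,0,0,0.003,0.018,0,0,0,0,0],
)

```text
time: 8.0
ee_pos: [0.5806, -0.0521, 0.0428]
tcp_rot: [-180.0, 0.0, 79.5]
wrist_force: [-3.2, -5.1, 0.8]
opening: -0.0
```

Emit:
apply_moves(
  targets=[0.002,0.01,0,0,0,0,0,0.003,0.018,0,0,0,0,0],
)

```text
time: 8.2
ee_pos: [0.5807, -0.0515, 0.0427]
tcp_rot: [-180.0, 0.0, 79.5]
wrist_force: [-3.3, -6.1, 0.9]
opening: -0.0001
```

Emit:
apply_moves(
  targets=[0.001,0.007,0,0,0,0,0],
)

```text
time: 8.3
ee_pos: [0.5807, -0.0516, 0.0428]
tcp_rot: [-180.0, 0.1, 79.5]
wrist_force: [-3.2, -5.9, 1.4]
opening: 0.0003
```

Emit:
apply_moves(
  targets=[0.001,0.007,0,0,0,0,0],
)

```text
time: 8.4
ee_pos: [0.5807, -0.0515, 0.0428]
tcp_rot: [-180.0, 0.1, 79.5]
wrist_force: [-3.3, -8.0, 2.7]
opening: 0.0
```

Emit:
apply_moves(
  targets=[0.001,0.007,0,0,0,0,0],
)

```text
time: 8.5
ee_pos: [0.5807, -0.0515, 0.0428]
tcp_rot: [-180.0, 0.1, 79.5]
wrist_force: [-4.1, -10.1, 1.4]
opening: 0.0001
```

Emit:
apply_moves(
  targets=[0.001,0.005,0,0,0,0,0,0.001,0.005,0,0,0,0,0,0.001,0.005,0,0,0,0,0],
)

```text
time: 8.8
ee_pos: [0.5807, -0.0515, 0.0428]
tcp_rot: [-180.0, 0.1, 79.5]
wrist_force: [-2.9, -7.9, 1.6]
opening: 0.0001
```

Emit:
apply_moves(
  targets=[0,0,0,0,0,0,0],
)

```text
time: 8.9
ee_pos: [0.5807, -0.0515, 0.0428]
tcp_rot: [-180.0, 0.1, 79.5]
wrist_force: [-4.0, -8.9, 1.8]
opening: 0.0001
```

Emit:
apply_moves(
  targets=[0,0,0,0,0,0,0],
)

```text
time: 9.0
ee_pos: [0.5807, -0.0515, 0.0428]
tcp_rot: [-180.0, 0.1, 79.5]
wrist_force: [-2.7, -8.8, 2.1]
opening: -0.0
```

```bash
python3 look.py s7; python3 -c "
from h import *
for i in range(4):
    camera('side'); print(np.round(bot.get_obs()['wrist_force'],1))"
```

```text
9.0 [ 0.5807 -0.0515  0.0428] [-2.72 -8.78  2.1 ]
jig -0.020856845273720632 0.00027781004533056165
[-3.8 -8.5  1.2]
[-3.4 -8.3  0.9]
[-3.  -7.7  0.8]
[-3.5 -8.7  1.1]
```

View pics/s7z.png

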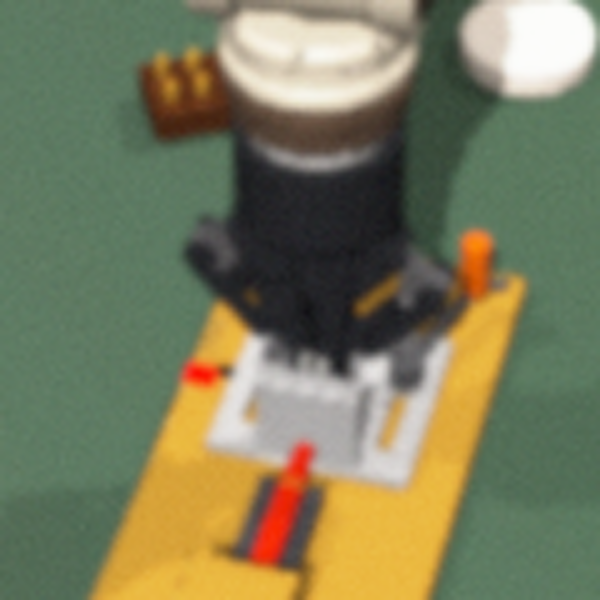

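Emit:
apply_moves(
  targets=[0.001,0.005,0,0,0,0,0,0.002,0.01,0,0,0,0,0],
)

```text
time: 9.45
ee_pos: [0.5807, -0.0515, 0.0428]
tcp_rot: [-180.0, 0.1, 79.5]
wrist_force: [-4.3, -9.6, 3.0]
opening: -0.0001
```

Emit:
apply_moves(
  targets=[0,0,0,0,0,0,0],
)

```text
time: 9.55
ee_pos: [0.5807, -0.0515, 0.0428]
tcp_rot: [-180.0, 0.1, 79.5]
wrist_force: [-4.0, -10.0, 1.2]
opening: -0.0002
```

```bash
python3 -c "
from h import *
for i in range(4):
    camera('side'); print(np.round(bot.get_obs()['wrist_force'],1),bot.get_obs()['ee_pos'])"
```

```text
[ -3.8 -10.4   1.7] [ 0.58068776 -0.0514864   0.04275255]
[-3.1 -9.7  1.3] [ 0.58073631 -0.05147266  0.04277027]
[ -4.6 -10.    2.4] [ 0.58073684 -0.05148508  0.04275136]
[ -3.6 -10.8   1.5] [ 0.58072235 -0.05149448  0.04278266]
```

Emit:
apply_moves(
  targets=[-0.003,-0.02,0,0,0,0,0,-0.01,-0.06,0,0,0,0,0,-0.04,-0.2,0,0,0,0,0,-0.07,-0.4,0,0,0,0,0,-0.09,-0.5,0,0,0,0,0],
)

```text
time: 10.25
ee_pos: [0.5785, -0.0655, 0.0428]
tcp_rot: [180.0, -0.0, 79.5]
wrist_force: [-0.1, 0.2, 0.0]
opening: 0.0002
```

Emit:
apply_moves(
  targets=[0,0,0.7,0,0,0,0,0,0,1.6,0,0,0,0,0,0,2.4,0,0,0,0,0,0,2.9,0,0,0,0,0,0,3.0,0,0,0,0],
)

```text
time: 10.75
ee_pos: [0.5793, -0.0653, 0.1346]
tcp_rot: [179.8, -0.0, 79.5]
wrist_force: [-0.1, -0.2, 0.0]
opening: -0.0002
```

Emit:
apply_moves(
  targets=[-0.37,-0.68,0,0,0,1.18,0,-0.74,-1.36,0,0,0,2.36,0,-1.12,-2.04,0,0,0,3.54,0,-1.5,-2.72,0,0,0,4.72,0,-1.86,-3.4,0,0,0,5.9,0],
)

```text
time: 11.25
ee_pos: [0.5217, -0.1678, 0.1314]
tcp_rot: [-179.9, -0.1, 115.2]
wrist_force: [-0.6, -0.9, 0.1]
opening: 0.0001
```

Emit:
apply_moves(
  targets=[0,0,0,0,0,0,0,0,0,0,0,0,0,0,0,0,0,0,0,0,0],
)

```text
time: 11.55
ee_pos: [0.5228, -0.1666, 0.1321]
tcp_rot: [-180.0, -0.0, 114.9]
wrist_force: [0.9, -0.6, 0.3]
opening: -0.0002
```

```bash
python3 look.py s8; python3 - <<'E'
from h import *
for q in('lever_knob','fence'): print(recognise(q,'side')[:1])
E
```

```text
11.55 [ 0.5228 -0.1666  0.1321] [ 0.91 -0.65  0.34]
jig -0.14446121431555214 0.03675701340467909
[{'box': [342.5, 186.2, 361.9, 220.6], 'conf': 0.69}]
[{'box': [305.9, 200.2, 356.0, 236.6], 'conf': 0.95}]
```

View pics/s8z.png

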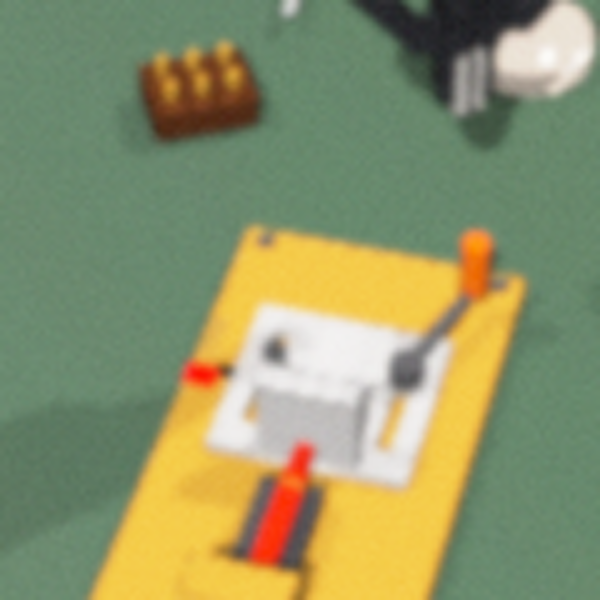

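Emit:
apply_moves(
  targets=[0,0,-0.7,0,0,0,0,0,0,-1.5,0,0,0,0,0,0,-2.2,0,0,0,0,0,0,-2.7,0,0,0,0,0,0,-2.85,0,0,0,0],
)

```text
time: 12.2
ee_pos: [0.522, -0.1666, 0.0455]
tcp_rot: [-179.9, -0.1, 115.0]
wrist_force: [0.5, -0.5, -0.1]
opening: 0.0
```

Emit:
apply_moves(
  targets=[0,0,0,0,0,0,0,0,0,0,0,0,0,0],
)

```text
time: 12.4
ee_pos: [0.5232, -0.1672, 0.0483]
tcp_rot: [179.9, 0.0, 114.9]
wrist_force: [0.2, 0.1, 0.4]
opening: -0.0002
```

```bash
python3 look.py s9
```

```text
12.4 [ 0.5232 -0.1672  0.0483] [0.17 0.11 0.42]
jig -0.14501105910520773 0.03622007129329201
```

View pics/s9z.png

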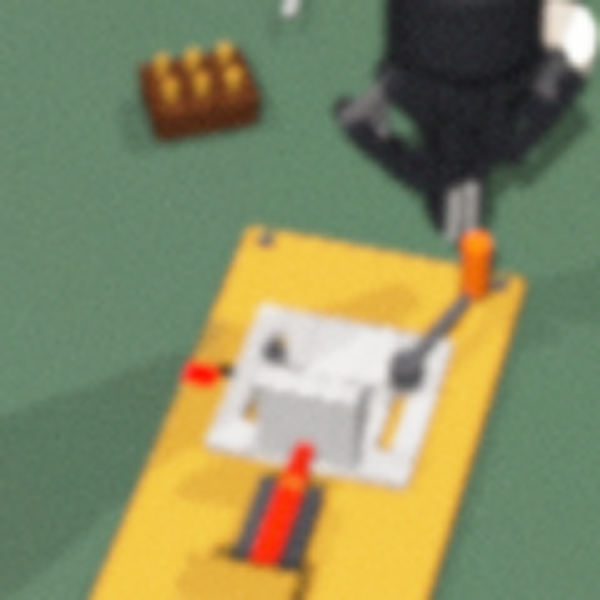

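Emit:
apply_moves(
  targets=[-0.07,0.15,0,0,0,0,0,-0.14,0.3,0,0,0,0,0,-0.21,0.44,0,0,0,0,0,-0.36,0.54,0,0,0,0,0,-0.51,0.65,0,0,0,0,0],
)

```text
time: 12.95
ee_pos: [0.5069, -0.1494, 0.0478]
tcp_rot: [-179.9, 0.2, 114.9]
wrist_force: [-3.6, -12.4, 2.1]
opening: -0.0004
```

Emit:
apply_moves(
  targets=[-0.13,0.13,0,0,0,0,0,-0.25,0.26,0,0,0,0,0,-0.36,0.4,0,0,0,0,0,-0.46,0.55,0,0,0,0,0,-0.46,0.55,0,0,0,0,0],
)

```text
time: 13.45
ee_pos: [0.493, -0.1311, 0.0474]
tcp_rot: [-180.0, 0.1, 114.9]
wrist_force: [-0.1, -1.7, -0.0]
opening: 0.0002
```

```bash
python3 look.py s10
```

```text
13.45 [ 0.493  -0.1311  0.0474] [-0.15 -1.69 -0.01]
jig -0.11485257866460905 0.07235223911371813
```

View pics/s10z.png

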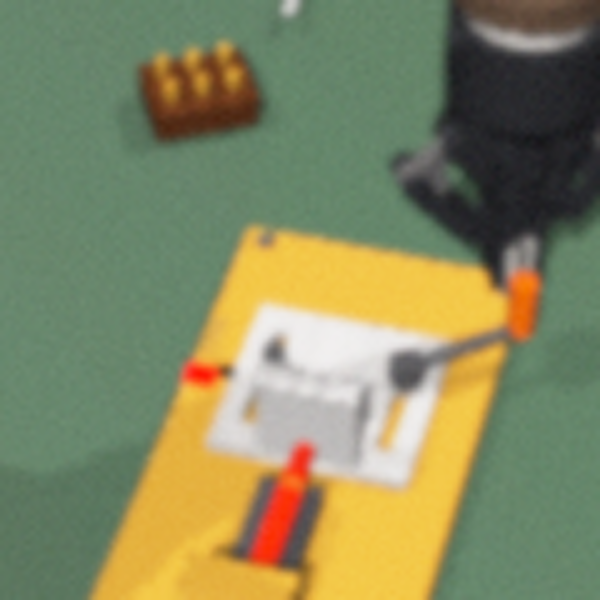

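Emit:
apply_moves(
  targets=[-0.08,0.16,0,0,0,0,0,-0.15,0.33,0,0,0,0,0,-0.2,0.5,0,0,0,0,0,-0.24,0.68,0,0,0,0,0,-0.26,0.86,0,0,0,0,0],
)

```text
time: 14.0
ee_pos: [0.4855, -0.1056, 0.0473]
tcp_rot: [-180.0, 0.1, 114.9]
wrist_force: [-0.9, -4.9, -1.1]
opening: 0.0002
```

Emit:
apply_moves(
  targets=[-0.01,0.1,0,0,0,0,0,-0.01,0.2,0,0,0,0,0,0,0.3,0,0,0,0,0,0.01,0.4,0,0,0,0,0,0.02,0.48,0,0,0,0,0],
)

```text
time: 14.5
ee_pos: [0.4864, -0.0908, 0.0473]
tcp_rot: [-180.0, 0.0, 114.9]
wrist_force: [-1.3, -4.4, -1.3]
opening: 0.0
```

```bash
python3 look.py s11
```

```text
14.5 [ 0.4864 -0.0908  0.0473] [-1.28 -4.39 -1.29]
jig -0.07633297874745562 0.08607673085073574
```

View pics/s11z.png

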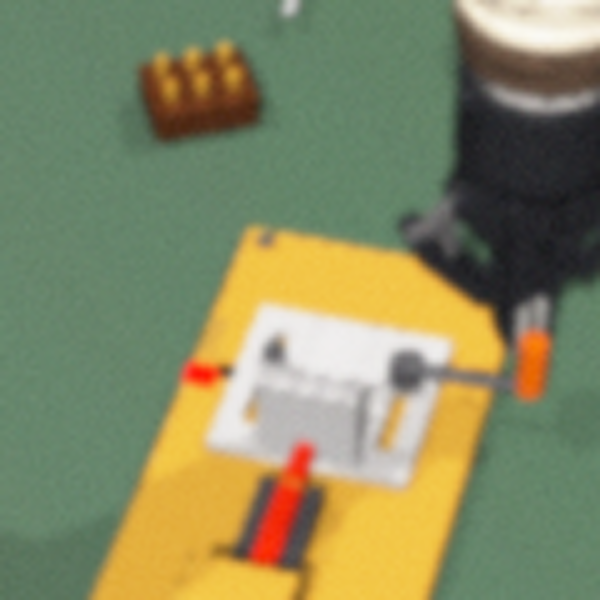

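Emit:
apply_moves(
  targets=[0.005,0.03,0,0,0,0,0,0.01,0.06,0,0,0,0,0,0.015,0.08,0,0,0,0,0],
)

```text
time: 14.85
ee_pos: [0.4865, -0.0904, 0.0473]
tcp_rot: [-179.8, 0.2, 114.9]
wrist_force: [-4.1, -17.3, 0.3]
opening: -0.0002
```

Emit:
apply_moves(
  targets=[0.004,0.02,0,0,0,0,0,0.007,0.04,0,0,0,0,0],
)

```text
time: 15.05
ee_pos: [0.4865, -0.0902, 0.0473]
tcp_rot: [-179.8, 0.3, 114.8]
wrist_force: [-4.7, -24.4, -1.5]
opening: -0.0
```

Emit:
apply_moves(
  targets=[-0.02,-0.1,0,0,0,0,0,-0.06,-0.3,0,0,0,0,0,-0.12,-0.7,0,0,0,0,0,-0.18,-1.0,0,0,0,0,0,-0.18,-1.0,0,0,0,0,0],
)

```text
time: 15.55
ee_pos: [0.4814, -0.1184, 0.0473]
tcp_rot: [180.0, -0.0, 114.9]
wrist_force: [-0.4, 0.3, -0.3]
opening: -0.0
```

Emit:
apply_moves(
  targets=[0,0,1.0,0,0,0,0,0,0,2.0,0,0,0,0,0,0,3.0,0,0,0,0,-1,-1,4.0,0,0,0,0,-2,-2,5.0,0,0,0,0],
)

```text
time: 16.05
ee_pos: [0.4234, -0.175, 0.196]
tcp_rot: [180.0, -0.0, 115.1]
wrist_force: [1.1, -1.2, 0.5]
opening: -0.0002
```

Emit:
apply_moves(
  targets=[-0.5,-1.3,0,0,0,0,0,-1,-2.6,0,0,0,0,0,-1.5,-4,0,0,0,0,0,-2,-5.3,0,0,0,0,-2,-5.3,0,0,0,0,0],
)

```text
schema error: expected a multiple of 7 numbers
```

Emit:
apply_moves(
  targets=[-0.5,-1.3,0,0,0,0,0,-1,-2.6,0,0,0,0,0,-1.5,-4,0,0,0,0,0,-2,-5.3,0,0,0,0,0,-2,-5.3,0,0,0,0,0],
)

```text
time: 16.55
ee_pos: [0.3622, -0.3375, 0.1946]
tcp_rot: [-180.0, 0.0, 114.7]
wrist_force: [-0.4, 0.5, 0.5]
opening: 0.0006
```

Emit:
apply_moves(
  targets=[0,0,0,0,0,0,0,0,0,0,0,0,0,0,0,0,0,0,0,0,0],
)

```text
time: 16.85
ee_pos: [0.3644, -0.3332, 0.1951]
tcp_rot: [180.0, 0.0, 115.0]
wrist_force: [0.4, 0.7, -0.2]
opening: -0.0001
```

```bash
python3 look.py s12; python3 - <<'E'
from h import *
t=snap('top','t12.png'); cv2.imwrite('pics/t12z.png',cv2.resize(t['img'][190:300,255:415,::-1],None,fx=5,fy=5,interpolation=cv2.INTER_CUBIC))
E
```

```text
16.85 [ 0.3644 -0.3332  0.1951] [ 0.44  0.7  -0.2 ]
jig -0.3366177732002085 0.16290310443949574
```

View pics/s12z.png

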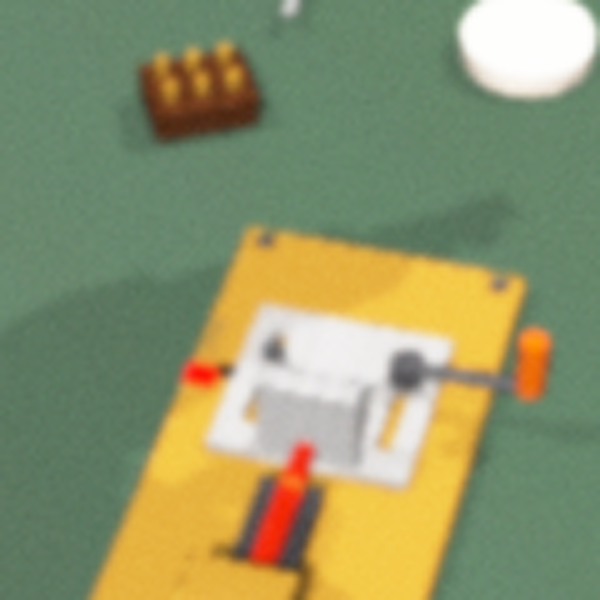

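View pics/t12z.png

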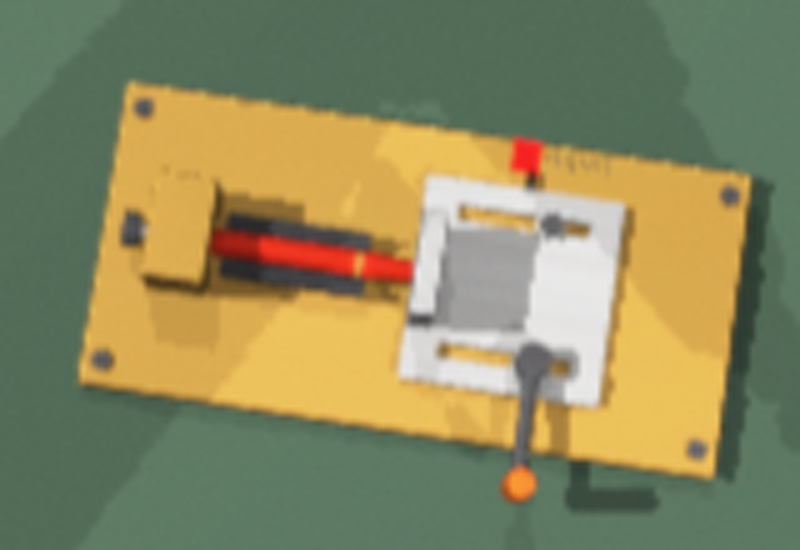

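View pics/t12.png

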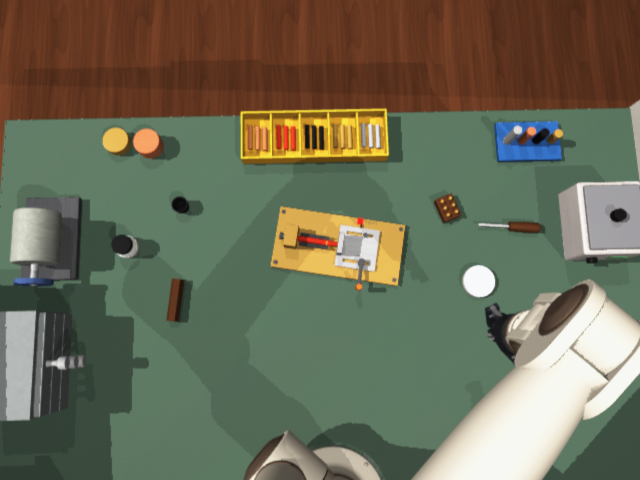

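```bash
python3 - <<'E'
from h import *
t=load('top'); J=np.load('J.npy')
f=lambda u,z: ray(t,(u[0]/5+254.5,u[1]/5+189.5),z)[:2]
h=f((537,360),.036);k=f((519,484),.068);p=f((530,180),.014);m=f((526,173),.014)
R=np.array([[np.cos(J[2]),np.sin(J[2])],[-np.sin(J[2]),np.cos(J[2])]])
v=R@(k-h)*1e3; print(v,np.degrees(np.arctan2(v[1],-v[0])),'pointer-mark',R@(p-m)*1e3)
E
```

```text
[ 2.20784597 62.53305934] 92.02209411378874 pointer-mark [-2.42302067  3.1474315 ]
```

```bash
python3 -c "
from workcell import bot
print(bot.job_done(), bot.get_obs()['time'])"
```

```text
the job is handed in; nothing more can be done
the job is handed in; nothing more can be done
```

The job is done and handed in. The fence is up against the barrel, the barrel is home on the set screw, and the lever is clamped. The robot has let go and is clear; the last clock reading, just before hand-in, was about 17 s of the 72 s allowed.

- **Fence and barrel:** I pushed the fence with the shut fingers. The push held at about 5 N while sliding, then rose sharply while the tool stopped moving, which I took as the barrel coming home. I held it there at about 10.7 N along the slide. After taking off fence friction, that is about 5 to 6 N on the barrel; friction was not measured separately at the stop, so allow about 1 N either way.
- **Clamp:** After backing off, I pushed the knob clockwise until it stopped hard, with about 25 N at the knob.
- **Last pictures:**
  - The pointer is in the red band, about 2 mm behind its middle.
  - The barrel end is against the fence.
  - The lever reads 92°, give or take 3°, against 90° at the stop.
  - The bystanders look unmoved.
- **Disagreements:**
  - The top and side cameras differed by up to about 3.5 mm on the jig's position.
  - The final fence travel came out as roughly 36 to 39 mm depending on the method. All of those values lie in the band.

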